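# Rub down the lid trim of a cutlery chest, then hold its sprung lid at the mark

### The arm

A 6-joint arm with a two-finger parallel gripper is mounted at the origin on the work surface. World frame = base frame: x ahead of the robot, y to its left, z up, the work surface at z = 0. Lengths are in m, angles in rad, forces in N, time in s.
With the tool pointing down it reaches from about 0.25 to 0.85 m from the base axis. Payload 12.5 kg.
Tool frame: the origin (TCP) lies midway between the tips of the shut fingers; the grasp point (between the pads) lies 19 mm behind it; z points along the fingers, y is the line along which they close (so a half turn about z gives the same grasp; the last joint's range is limited). The gripper opens to 93 mm and grips with 3 to 60 N. Pads are 15 mm wide; open, the fingers measure 128 mm over their backs; the gripper's body (75 mm by 188 mm) begins 65 mm behind the grasp point.
Start: joints at [-1.251, 0.351, 1.652, -0, 1.139, -0.085], TCP at [0.217, -0.506, 0.219] pointing down, gripper open.
Joint ranges: [-2.75, 2.75], [-0.79, 2.1], [0.01, 2.65], [-1.57, 4.71], [0.07, 3.14], [-2.87, 2.87]. Speed limits (rad/s): [2.22, 2.22, 2.79, 3.14, 3.14, 3.14].

### API

Orientations are given as a unit quaternion [w, x, y, z].
In Python, from cell import r, read_camera, order gives the robot as it stands.
- The arm moves only by the shell command python3 -m handwheel 'ROWS' [FORCE]. ROWS is JSON, a list that holds one entry, the list of rows, each a list of 7 numbers: the shift along the tool's x, y, z scaled (see below), then the turn, a rotation vector about the tool's x, y, z scaled (see below), then the gripper command: -1 is fully open, 1 is shut, values between are in proportion. In form: [[[dx, dy, dz, rx, ry, rz, grip], ...]]. A call has 1 to 12 rows; each row shifts and turns the commanded pose from where the row before left it, along the tool's axes as they then stand; what a row does not reach is not made up. The controller multiplies each number of a shift by 30 mm and each number of a turn by 30 degrees. A row lasts 1/8 s, in which the tool goes at most 62.5 mm and 10.7 degrees, less where a joint would pass 70% of its speed; a pose out of reach is approached as far as the arm can. A call with a number of a shift or a turn outside -1 to 1 is refused whole. A call with a gripper value outside its range is refused whole. The fingers move at their own pace and stop on an object; FORCE is the grip in N (left out, the last holds). Time passes only in rows, so rows that do not move let the fingers close. It gives the time, the measured TCP pose, the force, the opening and the grip force at its end, in the units of the state.
- r.sense(): the state, without advancing time (a new reading comes with each control period).
- read_camera(name): name is "scene" or "top"; returns a dict with "img" (420x560x3 uint8, red, green, blue), "fx", "fy", "cx", "cy" (pixels), "R" (3x3) and "t" (3): a world point X has camera coordinates R X + t. Camera axes: x right, y down, z forward; pixel columns grow to the right and rows downward; lengths in m; the calibration is good to about 2 mm. A picture is of the moment at which its call begins. There is no depth.
- order.hand_in(): hands the job in; it is judged then, once.
The state is a dict: "t": time; "joints": joint angles; "dq": joint speeds; "joint_torque": joint torques, N m; "tcp_pos": TCP position; "tcp_rot": TCP orientation; "contact_force": force on the tool from outside, world axes, zero at the start; "ft_torque": the same for the moment, N m; "grip_width": finger opening in m; "gripper_force": force on a finger pad.
Only numpy, scipy, OpenCV 4.12 (cv2) and the standard library are available. Lean on these libraries where they do the work, as an engineer would, in place of code of your own. Each camera call takes 0.05 s, during which the arm holds its last target. There are 200 camera calls.

### The job

The brass trim on this cutlery chest's lid has just been glued: pick up the rubbing press by its wooden handle, set its foot on the trim at the end on the quadrant side and slide it along to the other end in one steady pass, keeping the sprung foot pushed about half-way in all along and never bottoming it hard, then stand the press upright, fully back on its cork disc, and let go. Then lift the sprung lid by its black handle until the white pointer is midway between the two orange pegs of the quadrant, and finish while still holding it there, still, by the handle (the spring shuts it if you let go), so that a colleague can fit the lid stay. Leave all the crockery and other things where they are, and do not shift the orange pegs.

Things in the scene. Friction and masses are not known exactly. Their poses are not given: they have to be found in the camera images.
- case: Fixed brown wooden cutlery chest, placed and turned differently each time: 240 deep (x) x 300 wide (y) x 85 high. Origin: centre of its underside; +x to the hinge side (away from the robot), +y to the side with the quadrant. Dark lid 12 thick, underside 86 above the table, front edge at x = -125. Aluminium quadrant at y = 153 to 186, x = 0 to 130, up to 195 above the table.
- lid (a joint): Angle of the lid: 0 shut, grows as its front edge rises, to 1.3 rad. A spring in the hinge pushes it shut at all angles (with the lid's weight about 4 N at the handle when shut, 6 to 8 N at 0.75 rad); it falls shut when let go.
- lid_hinge (a point): Point on the lid's hinge axis, half-way along it, at case x = +120, 86 above the table; the axis is the chest's y. Axes turn with the lid.
- handle_grip (a point): Black handle of the lid: round bar 24 long (along the chest's y), 20 in diameter, 30 clear in front of the middle of the lid's front edge, on a 14-wide neck. This point: its centre, 275 in front of the hinge axis, 5 above it, 91 above the table when shut. Pinch it across its two flat ends from straight above; it can turn between the fingers as the lid rises.
- strip_mid (a point): Centre of the top face of the brass trim, a strip fixed along the lid's front edge: 210 long, 30 wide, standing 2 proud of the lid; 222 in front of the hinge axis, 100 above the table when the lid is shut. x across the trim towards the hinge, y along the trim towards the quadrant side, z up.
- pointer (a point): Tip of the white pointer, a rod 8 in diameter sticking out sideways (+y) from the lid's quadrant-side edge, 132 from the hinge axis; it turns with the lid. Its x axis lies along the lid.
- mark (a joint): Where the pair of orange pegs is set on the quadrant: the lid angle (rad) at which the white pointer is midway between them, 0.40 to 0.75. Stiff; it stays as found.
- mark_mid (a point): Point midway between the two orange pegs (each 8 in diameter, 34 apart centre to centre along the arc, sticking out along +y), where the pointer's tip must come. Its x axis is that of the lid at the marked angle.
- press: Loose rubbing press, 104 tall, 0.13 to 0.21 kg, upright on the cork disc. From below: round black rubber foot 42 in diameter, 8 thick, on a steel stem; blue round housing 46 in diameter from 24 to 54; square wooden handle 24 x 24 from 54 to 104. Origin: centre of the sole when the foot is out; x and y square to the handle's faces.
- press_grip (a point): Centre of the press's wooden handle, 82 above the sole when the foot is out; axes as press.
- foot (a joint): How far the sprung foot is pushed into the press: 0 fully out, 0.014 m fully in. It takes 3.6 N to start and 0.45 N more per mm (about 7 N half-way in); it stays out when the press stands by itself.
- foot_sole (a point): Centre of the underside of the foot; moves with the foot.
- rest_top (a point): Centre of the top of the round cork disc, 120 in diameter, 6 thick, fixed on the table to the robot's right: the place of the press.
- mug: Loose blue mug, 80 in diameter, 90 high, handle to +y. Leave alone. Origin under its centre.
- bowl: Loose white bowl, 120 in diameter, 55 high. Leave alone. Origin under its centre.
- vase: Loose green vase, 100 in diameter, 190 high. Leave alone. Origin under its centre.
- tape: Loose cardboard ring, 90 in diameter, 25 high. Leave alone. Origin under its centre.
- plates: Loose stack of plates, 140 in diameter, 48 high. Leave alone. Origin under its centre.
- brush: Loose brush lying down, about 200 long. Leave alone. Origin under its middle.
Mind the look-alikes: they are no part of the job. What is meant by the press is not purple, and is the smaller of those in its own colour.

How it is judged:
By the outcome, as a careful person would: the job done as asked, in the order asked, and still so for the second after the job is handed in, while the arm keeps its last pose, push and grip.
It also fails if it takes over 61 s, if anything falls off the work surface, if the arm or the gripper's body presses on something with over 40 N, if the wrist force passes 120 N, or if a joint passes its speed limit or range.

## Working session

There is one attempt and no reset: what is moved stays moved. The work goes in short steps, Python scripts to look and compute and a shell command to move; the robot and the scene stay as the last step left them, time stands still between calls to the robot, and variables do not carry over. Pictures are saved under pics/ and viewed, at most 10 in all, crops included, and the job is handed in when it is done.

```bash
ls; mkdir -p pics; python3 - <<'E'
from cell import r, read_camera
import cv2, numpy as np
for n in("scene","top"):
    c=read_camera(n); cv2.imwrite(f"pics/{n}0.png",c["img"][:,:,::-1]); np.savez(f"{n}0.npz",**c)
    print(n,c["fx"],c["cx"],c["cy"],(-c["R"].T@c["t"]).round(3),c["R"].round(3).tolist())
print(r.sense())
E
```

```text
pics
scene 388.36695482208034 282.97534661038094 210.9081406019234 [ 1.146 -0.282  0.982] [[0.395, 0.918, -0.018], [0.746, -0.332, -0.577], [-0.536, 0.215, -0.817]]
top 411.4741635920627 277.5161576591814 204.91379533885524 [ 0.502 -0.048  1.45 ] [[-0.02, -1.0, -0.005], [-0.998, 0.02, -0.057], [0.058, 0.004, -0.998]]
{'t': 0.1, 'joints': array([-1.25060339e+00,  3.51140417e-01,  1.65234239e+00, -6.78625353e-05,
        1.13906068e+00, -8.45948849e-02]), 'dq': array([ 0.00146486, -0.00170704, -0.00212286,  0.0004213 , -0.00213886,
       -0.00150006]), 'joint_torque': array([-8.49400731e-04, -4.98029566e+01, -2.85705471e+01,  6.99342205e-02,
        2.38386600e-02, -4.70605835e-05]), 'tcp_pos': array([ 0.21652126, -0.50527012,  0.21818495]), 'tcp_rot': array([-4.68504653e-04,  9.79585205e-01,  2.01028849e-01, -8.64721248e-05]), 'contact_force': array([-0.59365437, -0.24441751,  0.36501317]), 'ft_torque': array([0.04920386, 0.02474886, 0.03666279]), 'gripper_force': 0.0, 'grip_width': 0.09293385433998753}
```

View pics/scene0.png

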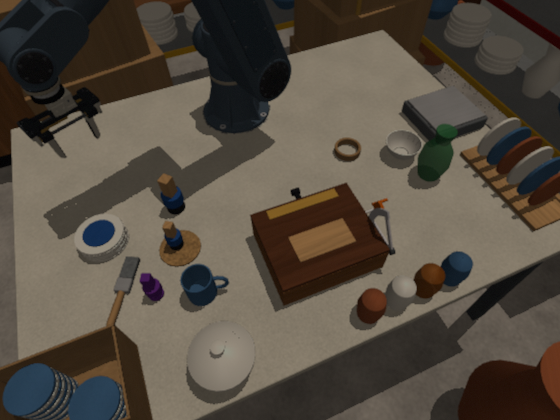

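View pics/top0.png

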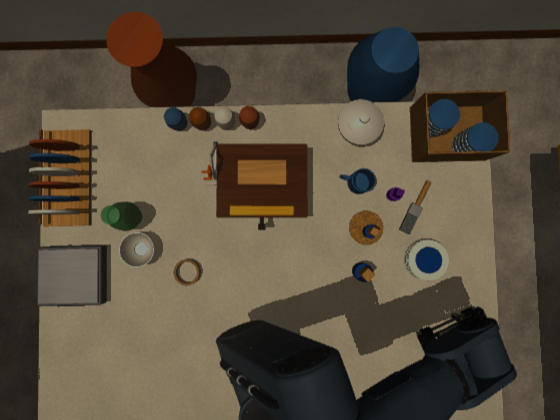

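The press (the smaller blue one) stands on the cork disc, at top (371,230) and scene (173,238). The larger blue look-alike is at top (363,271). The trim is at top (262,211), the black handle at (262,224), and the pegs at about (208,172).

```bash
cat > h.py <<'E'
import numpy as np, cv2
def ray(c,u,v):
    d=c["R"].T@np.array([(u-c["cx"])/c["fx"],(v-c["cy"])/c["fy"],1]); return -c["R"].T@c["t"],d
def plane(c,u,v,z):
    o,d=ray(c,u,v); return o+d*(z-o[2])/d[2]
def two(c1,p1,c2,p2):
    A=[];b=[]
    for c,p in((c1,p1),(c2,p2)):
        o,d=ray(c,*p); d=d/np.linalg.norm(d); P=np.eye(3)-np.outer(d,d); A.append(P); b.append(P@o)
    return np.linalg.lstsq(np.vstack(A),np.hstack(b),rcond=None)[0]
def proj(c,X):
    q=c["R"]@np.array(X)+c["t"]; return np.array([c["fx"]*q[0]/q[2]+c["cx"],c["fy"]*q[1]/q[2]+c["cy"]])
E
python3 - <<'E'
from h import *
S=dict(np.load("scene0.npz"));T=dict(np.load("top0.npz"))
# trim
for n,c,(x0,x1,y0,y1) in(("s",S,(255,350,180,225)),("t",T,(215,310,195,220))):
    hsv=cv2.cvtColor(c["img"],cv2.COLOR_RGB2HSV)[y0:y1,x0:x1]
    m=cv2.inRange(hsv,(17,140,90),(32,255,255))
    k=cv2.connectedComponentsWithStats(m); i=1+np.argmax(k[2][1:,4])
    pts=np.argwhere(k[1]==i)[:,::-1]+[x0,y0]
    X=np.array([plane(c,u,v,.100)[:2] for u,v in pts]).astype(np.float32)
    print(n,len(pts),cv2.minAreaRect(X), X.mean(0))
a=cv2.resize(T["img"][205:290,335:405],None,fx=6,fy=6,interpolation=2)
b=cv2.resize(S["img"][165:270,145:215],None,fx=5,fy=5,interpolation=2)
h=max(a.shape[0],b.shape[0]); P=lambda i:np.pad(i,((0,h-i.shape[0]),(0,0),(0,0)))
cv2.imwrite("pics/c1.png",np.hstack([P(a),P(b)])[:,:,::-1])
a=cv2.resize(T["img"][140:235,190:320],None,fx=3,fy=3,interpolation=2)
b=cv2.resize(S["img"][180:265,280:405],None,fx=3,fy=3,interpolation=2)
h=max(a.shape[0],b.shape[0])
cv2.imwrite("pics/c2.png",np.hstack([P(a),P(b)])[:,:,::-1])
E
```

```text
s 664 ((0.5643143057823181, 0.010062910616397858), (0.20992587506771088, 0.030893610790371895), 88.514892578125) [0.5642097  0.00827639]
t 578 ((0.5626286268234253, 0.009526878595352173), (0.20711614191532135, 0.029598893597722054), 88.8333740234375) [0.56421894 0.00974347]
```

View pics/c1.png

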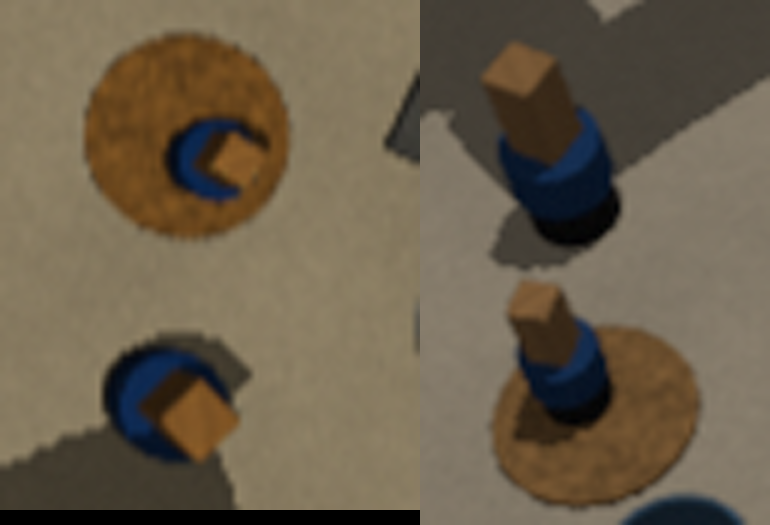

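View pics/c2.png

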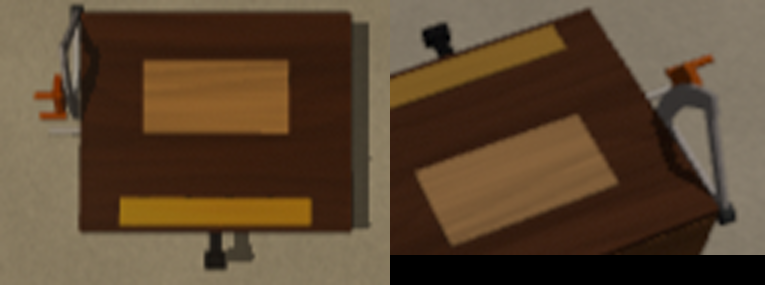

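Left crop: the press handle's top is at about top (375,231) and scene (168,225), turned about 40° and standing off the disc's centre. Right crop: the handle bar, the white pointer at top (212,184) and the pegs at about (203,172) and (204,179) are all visible.

```bash
python3 - <<'E'
from h import *
S=dict(np.load("scene0.npz"));T=dict(np.load("top0.npz"))
tc=np.array([(235,132),(268,155),(243,187),(208,160)])/6+[335,205]
sc=(np.array([(520,282),(565,287),(552,320),(508,315)])-[420,0])/5+[145,165]
for c,p in((T,tc),(S,sc)):
    X=np.array([plane(c,*q,.110)[:2] for q in p]); d=np.diff(np.vstack([X,X[:1]]),axis=0)
    print(X.mean(0).round(4),np.linalg.norm(d,axis=1).round(4),np.degrees(np.arctan2(d[:,1],d[:,0])).round(0)%90)
print("tri",two(T,tc.mean(0),S,sc.mean(0)).round(4))
# press colour: top-face centre via bright-wood; cork disc
print("disc",plane(T,186/6+335,135/6+205,.006).round(4),plane(S,(596-420)/5+145,415/5+165,.006).round(4))
# blue housing extents in scene ; foot
print("handle",plane(T,261.7,226,.10).round(4),plane(S,(436-390)/3+280,38/3+180,.1).round(4))
print("housing centre top z=.06", plane(T,207/6+335,158/6+205,.06).round(4))
yaw=np.radians(-1.3);ex=np.array([np.cos(yaw),np.sin(yaw)]);ey=np.array([-ex[1],ex[0]])
s=np.array([.5638,.0095])
print("handle exp",s-.053*ex,"ends",s+.105*ey,s-.105*ey,"hinge",s+.222*ex)
for u in((202.3,172),(204,179)):print(two(T,u,S,(387.3,200)).round(4))
E
```

```text
[ 0.4868 -0.3575] [0.0216 0.0221 0.0237 0.0212] [54. 50. 51. 44.]
[ 0.4912 -0.3544] [0.0254 0.0215 0.0245 0.0214] [59. 57. 59. 59.]
tri [ 0.4871 -0.3567  0.1052]
disc [ 0.4998 -0.3513  0.006 ] [ 0.5053 -0.35    0.006 ]
handle [0.5118 0.0097 0.1   ] [0.5227 0.0074 0.1   ]
housing centre top z=.06 [ 0.4868 -0.3513  0.06  ]
handle exp [0.51081364 0.01070243] ends [0.56618217 0.11447297] [ 0.56141783 -0.09547297] hinge [0.78574286 0.00446341]
[0.6865 0.1937 0.1629]
[0.671  0.1994 0.1405]
```

```bash
python3 -m handwheel '[[[0.936,-0.09,0,0,0,0,-1],[0.936,-0.09,0,0,0,0,-1],[0.936,-0.09,0,0,0,0,-1],[0.936,-0.09,0,0,0,0,-1],[0.936,-0.09,0,0,0,0,-1],[0.936,-0.09,0,0,0,0,-1],[0.936,-0.09,0,0,0,0,-1],[0.936,-0.09,0,0,0,0,-1],[0.936,-0.09,0,0,0,0,-1],[0.936,-0.09,0,0,0,0,-1],[0.936,-0.09,0,0,0,0,-1]]]' 50
python3 -m handwheel '[[[0,0,0.4,0,0,0.33,-1],[0,0,0.4,0,0,0.33,-1],[0,0,0.4,0,0,0.33,-1],[0,0,0.4,0,0,0.33,-1],[0,0,0.4,0,0,0.33,-1],[0,0,0.4,0,0,0.33,-1],[0,0,0,0,0,0,-1]]]'
python3 - <<'E'
from h import *
from scipy.spatial.transform import Rotation as Ro
from cell import r,read_camera
s=r.sense();q=s["tcp_rot"];print(s["t"],s["tcp_pos"],Ro.from_quat(q[[1,2,3,0]]).as_matrix().round(3),s["contact_force"])
c=read_camera("scene");cv2.imwrite("pics/s1.png",cv2.resize(c["img"][130:280,100:260],None,fx=4,fy=4)[:,:,::-1])
E
```

```text
t: 1.48
tcp_pos: [0.4895, -0.3559, 0.2183]
tcp_rot: [-0.0, 0.98, 0.201, -0.0]
contact_force: [0.1, 0.1, 0.1]
grip_width: 0.0927
gripper_force: 0.0
t: 2.35
tcp_pos: [0.4883, -0.3562, 0.1456]
tcp_rot: [-0.0, 0.951, -0.31, -0.001]
contact_force: [-0.5, -0.2, 0.0]
grip_width: 0.093
gripper_force: 0.0
2.35 [ 0.48833984 -0.35615501  0.14561373] [[ 0.808 -0.59  -0.002]
 [-0.59  -0.808  0.001]
 [-0.002 -0.    -1.   ]] [-0.46039453 -0.20767296  0.04326368]
```

View pics/s1.png

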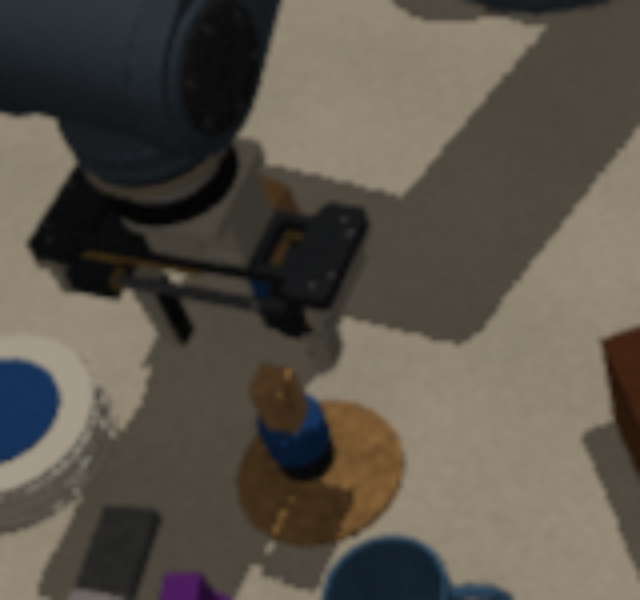

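The open fingers straddle the press handle (crop (277,390)) and nothing is in the way. Going down to grip.

```bash
python3 -m handwheel '[[[0,0,0.5,0,0,0,-1],[0,0,0.5,0,0,0,-1],[0,0,0.5,0,0,0,-1],[0,0,0.5,0,0,0,-1],[0,0,0.48,0,0,0,-1],[0,0,0,0,0,0,-1],[0,0,0,0,0,0,0],[0,0,0,0,0,0,0.3],[0,0,0,0,0,0,0.5],[0,0,0,0,0,0,0.7],[0,0,0,0,0,0,1],[0,0,0,0,0,0,1]]]' 50
python3 -m handwheel '[[[0,0,0,0,0,0,1],[0,0,0,0,0,0,1],[0,0,0,0,0,0,1],[0,0,-0.1,0,0,0,1],[0,0,-0.2,0,0,0,1],[0,0,-0.4,0,0,0,1],[0,0,0,0,0,0,1],[0,0,0,0,0,0,1]]]'
```

```text
t: 3.9
tcp_pos: [0.4889, -0.3566, 0.0723]
tcp_rot: [-0.0, 0.95, -0.311, 0.0]
contact_force: [0.1, -0.2, 0.3]
grip_width: 0.0375
gripper_force: 0.0
t: 4.9
tcp_pos: [0.4888, -0.3566, 0.0933]
tcp_rot: [0.0, 0.95, -0.311, 0.0]
contact_force: [0.1, -0.1, -0.9]
grip_width: 0.0238
gripper_force: 49.6
```

```bash
python3 -m handwheel '[[[0,0,-0.7,0,0,0,1],[0,0,-0.9,0,0,0,1],[0,0,-0.9,0,0,0,1],[0,0,-0.9,0,0,0,1],[-0.441,-0.876,-0.8,0,0,0,1],[-0.441,-0.876,0,0,0,0,1],[-0.441,-0.876,0,0,0,0,1],[-0.441,-0.876,0,0,0,0,1],[-0.441,-0.876,0,0,0,0,1],[-0.441,-0.876,0,0,0,0,1],[-0.441,-0.876,0,0,0,0,1],[-0.441,-0.876,0,0,0,0,1]]]'
python3 -m handwheel '[[[-0.441,-0.876,0,0,0,0,1],[-0.441,-0.876,0,0,0,0,1],[-0.441,-0.876,0,0,0,0,1],[-0.441,-0.876,0,0,0,0,1],[-0.441,-0.876,0,0,0,0,1],[-0.441,-0.876,0,0,0,0,1],[-0.441,-0.876,0,0,0,0,1],[-0.441,-0.876,0,0,0,0,1],[0,0,0,0,0,0,1],[0,0,0,0,0,0,1]]]'
python3 - <<'E'
from h import *
from cell import r,read_camera
s=r.sense();print(s["tcp_pos"],s["contact_force"],s["joints"].round(2))
o=[]
for n,ce in(("scene",(345,170)),("top",(230,205))):
    c=read_camera(n);np.savez(n+"1.npz",**c)
    o.append(cv2.resize(c["img"][ce[1]-60:ce[1]+60,ce[0]-50:ce[0]+50],None,fx=4,fy=4))
cv2.imwrite("pics/s2.png",np.hstack(o)[:,:,::-1])
E
```

```text
t: 6.4
tcp_pos: [0.5275, -0.1234, 0.219]
tcp_rot: [-0.0, 0.95, -0.311, -0.0]
contact_force: [0.6, -0.1, -0.7]
grip_width: 0.024
gripper_force: 49.6
t: 7.65
tcp_pos: [0.5662, 0.1073, 0.2189]
tcp_rot: [0.0, 0.951, -0.311, -0.0]
contact_force: [0.4, -0.5, -1.2]
grip_width: 0.0237
gripper_force: 49.6
[0.56618989 0.10726541 0.21894939] [ 0.35079266 -0.5401601  -1.21172042] [ 0.11  0.4   1.58 -0.    1.16  2.31]
```

View pics/s2.png

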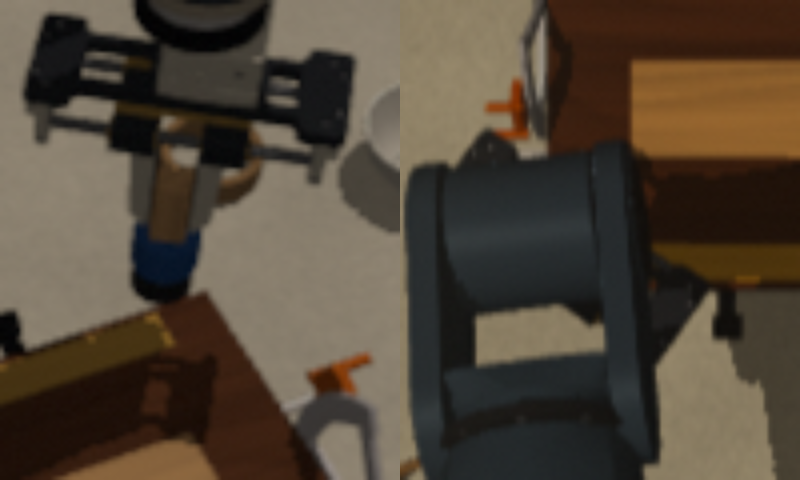

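The press is held straight in the fingers. Its foot is at about scene (335,181), over the quadrant-side end of the trim. Comparing that with the expected sole position.

```bash
python3 - <<'E'
from h import *
c=dict(np.load("scene1.npz")); X=np.array([.5662,.1073,.153])
def f(q): return ((q-[295,110])*4).round(0)
print("sole",f(proj(c,X)),"rim",[f(proj(c,X+[.021*np.cos(a),.021*np.sin(a),0])).tolist() for a in np.arange(0,6.2,1.05)])
print("hous", [f(proj(c,X+[.023*np.cos(a),.023*np.sin(a),.024])).tolist() for a in np.arange(0,6.2,1.05)])
print("trim end",f(proj(c,[.5662,.1145,.1])), f(proj(c,[.5642+.015,.114,.1])))
m=cv2.inRange(cv2.cvtColor(c["img"],cv2.COLOR_RGB2HSV),(105,140,30),(125,255,255))[110:230,295:395]
k=cv2.connectedComponentsWithStats(m);print(k[2][1:][k[2][1:,4]>20])
E
```

```text
sole [160. 282.] rim [[174.0, 304.0], [191.0, 285.0], [176.0, 263.0], [146.0, 261.0], [130.0, 280.0], [144.0, 302.0]]
hous [[179.0, 283.0], [197.0, 262.0], [181.0, 239.0], [147.0, 236.0], [129.0, 257.0], [145.0, 281.0]]
trim end [162. 326.] [170. 340.]
[[ 33  57  17  14 147]]
```

The foot is within about 2 mm of where it should be. Going down gently until it touches.

```bash
python3 -m handwheel '[[[0,0,0.4,0,0,0,1],[0,0,0.5,0,0,0,1],[0,0,0.4,0,0,0,1],[0,0,0.2,0,0,0,1],[0,0,0.1,0,0,0,1],[0,0,0,0,0,0,1]]]'
python3 -m handwheel '[[[0,0,0.07,0,0,0,1],[0,0,0.07,0,0,0,1],[0,0,0.0,0,0,0,1]]]'
python3 -m handwheel '[[[0,0,0.07,0,0,0,1],[0,0,0.0,0,0,0,1]]]'
```

```text
t: 8.5
tcp_pos: [0.5665, 0.1078, 0.1713]
tcp_rot: [-0.0, 0.951, -0.311, 0.0]
contact_force: [-0.3, -0.6, -1.9]
grip_width: 0.0237
gripper_force: 49.6
t: 8.88
tcp_pos: [0.5663, 0.1077, 0.1669]
tcp_rot: [0.0, 0.95, -0.311, -0.0]
contact_force: [-0.8, 0.1, -1.2]
grip_width: 0.0235
gripper_force: 49.6
t: 9.12
tcp_pos: [0.5666, 0.1078, 0.1652]
tcp_rot: [-0.0, 0.951, -0.311, 0.0]
contact_force: [-2.4, -0.3, 2.8]
grip_width: 0.0235
gripper_force: 49.6
```

```bash
python3 -m handwheel '[[[0,0,0.06,0,0,0,1],[0,0,0.06,0,0,0,1],[0,0,0.06,0,0,0,1],[0,0,0.0,0,0,0,1]]]'
```

```text
t: 9.62
tcp_pos: [0.5666, 0.1078, 0.1596]
tcp_rot: [-0.0, 0.951, -0.311, 0.0]
contact_force: [-1.3, 0.5, 5.3]
grip_width: 0.0237
gripper_force: 49.6
```

```bash
python3 -m handwheel '[[[0.08,0.112,0,0,0,0,1],[0.156,0.224,0,0,0,0,1],[0.156,0.224,0,0,0,0,1],[0.156,0.224,0,0,0,0,1],[0.156,0.224,0,0,0,0,1],[0.156,0.224,0,0,0,0,1],[0.156,0.224,0,0,0,0,1],[0.156,0.224,0,0,0,0,1],[0.156,0.224,0,0,0,0,1],[0.156,0.224,0,0,0,0,1],[0.156,0.224,0,0,0,0,1],[0.156,0.224,0,0,0,0,1]]]'
```

```text
t: 11.12
tcp_pos: [0.5642, 0.013, 0.1595]
tcp_rot: [0.0, 0.95, -0.311, -0.0]
contact_force: [0.3, 3.5, 4.4]
grip_width: 0.0237
gripper_force: 49.6
```

```bash
python3 -m handwheel '[[[0.156,0.224,0,0,0,0,1],[0.156,0.224,0,0,0,0,1],[0.156,0.224,0.005,0,0,0,1],[0.156,0.224,0.005,0,0,0,1],[0.156,0.224,0,0,0,0,1],[0.156,0.224,0,0,0,0,1],[0.156,0.224,0,0,0,0,1],[0.156,0.224,0,0,0,0,1],[0.156,0.224,0,0,0,0,1],[0.156,0.224,0,0,0,0,1],[0.156,0.224,0,0,0,0,1],[0.156,0.224,0,0,0,0,1]]]'
python3 -m handwheel '[[[0.08,0.112,0,0,0,0,1],[0,0,0,0,0,0,1]]]'
```

```text
t: 12.62
tcp_pos: [0.5619, -0.0853, 0.1592]
tcp_rot: [0.0, 0.951, -0.311, -0.0]
contact_force: [0.5, 3.3, 5.1]
grip_width: 0.0237
gripper_force: 49.6
t: 12.88
tcp_pos: [0.5619, -0.0895, 0.1593]
tcp_rot: [0.0, 0.95, -0.311, 0.0]
contact_force: [-0.4, -1.9, 5.1]
grip_width: 0.0237
gripper_force: 49.6
```

```bash
python3 -m handwheel '[[[0,0,-0.3,0,0,0,1],[0,0,-0.8,0,0,0,1],[0,0,-0.9,0,0,0,1],[0.292,0.69,0,0,0,0,1],[0.292,0.69,0,0,0,0,1],[0.292,0.69,0,0,0,0,1],[0.292,0.69,0,0,0,0,1],[0.292,0.69,0,0,0,0,1],[0.292,0.69,0,0,0,0,1],[0.292,0.69,0,0,0,0,1],[0.292,0.69,0,0,0,0,1],[0.292,0.69,0,0,0,0,1]]]'
python3 -m handwheel '[[[0.292,0.69,0.1,0,0,0,1],[0.292,0.69,0.2,0,0,0,1],[0.292,0.69,0.3,0,0,0,1],[0,0,0.8,0,0,0,1],[0,0,0.8,0,0,0,1],[0,0,0.8,0,0,0,1],[0,0,0.8,0,0,0,1],[0,0,0.5,0,0,0,1],[0,0,0.15,0,0,0,1],[0,0,0,0,0,0,1],[0,0,0,0,0,0,1]]]'
```

```text
t: 14.38
tcp_pos: [0.515, -0.2867, 0.2191]
tcp_rot: [-0.0, 0.951, -0.311, -0.0]
contact_force: [0.3, 0.0, -1.6]
grip_width: 0.024
gripper_force: 49.6
t: 15.75
tcp_pos: [0.5003, -0.3517, 0.0866]
tcp_rot: [0.0, 0.951, -0.311, 0.001]
contact_force: [0.0, 0.2, -2.2]
grip_width: 0.024
gripper_force: 49.6
```

```bash
python3 -m handwheel '[[[0,0,0.2,0,0,0,1],[0,0,0.14,0,0,0,1],[0,0,0.07,0,0,0,1],[0,0,0.03,0,0,0,1],[0,0,0,0,0,0,1]]]'
python3 -m handwheel '[[[0,0,0.03,0,0,0,1],[0,0,0,0,0,0,1]]]'
```

```text
t: 16.38
tcp_pos: [0.5, -0.3514, 0.0725]
tcp_rot: [0.0, 0.951, -0.311, -0.0]
contact_force: [-0.1, 0.9, -0.7]
grip_width: 0.0238
gripper_force: 49.6
t: 16.62
tcp_pos: [0.5002, -0.3514, 0.072]
tcp_rot: [0.0, 0.951, -0.311, 0.0]
contact_force: [-0.8, 0.6, 2.6]
grip_width: 0.0239
gripper_force: 49.6
```

```bash
python3 -m handwheel '[[[0,0,-0.01,0,0,0,1],[0,0,0,0,0,0,0.4],[0,0,0,0,0,0,0.3],[0,0,0,0,0,0,0.1],[0,0,0,0,0,0,-0.2],[0,0,0,0,0,0,-0.5],[0,0,0,0,0,0,-0.5],[0,0,-0.3,0,0,0,-0.5],[0,0,-0.9,0,0,0,-0.5],[0,0,-1,0,0,0,-0.5],[0,0,-1,0,0,0,-0.5],[0,0,-1,0,0,0,-0.5]]]'
python3 - <<'E'
from h import *
from cell import r,read_camera
s=r.sense();print(s["t"],s["tcp_pos"],s["contact_force"],s["grip_width"],s["joints"].round(2))
c=read_camera("scene");a=cv2.resize(c["img"][170:290,130:250],None,fx=3,fy=3);np.savez("scene2.npz",**c)
b=cv2.resize(c["img"][180:270,330:420],None,fx=4,fy=4)
cv2.imwrite("pics/s3.png",np.hstack([a,b])[:,:,::-1])
E
```

```text
t: 18.12
tcp_pos: [0.5, -0.3513, 0.1996]
tcp_rot: [0.0, 0.951, -0.311, 0.0]
contact_force: [-0.6, 1.4, -0.2]
grip_width: 0.0696
gripper_force: 0.0
18.125 [ 0.49995148 -0.35131642  0.19964242] [-0.59124835  1.4208304  -0.24170938] 0.06957363480997912 [-0.69  0.48  1.51 -0.    1.16  1.51]
```

View pics/s3.png

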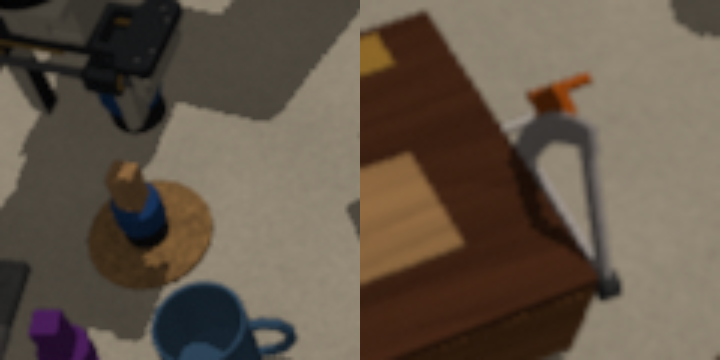

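The press stands upright near the centre of the cork disc and is released. The pegs in scene are near (472,200). Next, the lid handle.

```bash
python3 -m handwheel '[[[-0.57,-0.829,0,0,0,0,-0.5],[-0.57,-0.829,0,0,0,0,-0.5],[-0.57,-0.829,0,0,0,0,-0.5],[-0.57,-0.829,0,0,0,0,-0.5],[-0.57,-0.829,0,0,0,0,-0.5],[-0.57,-0.829,0,0,0,0,-0.5],[-0.57,-0.829,0,0,0,0,-0.5],[-0.57,-0.829,0,0,0,0,-0.5],[-0.57,-0.829,0,0,0,0,-0.5],[-0.57,-0.829,0,0,0,0,-0.5],[-0.57,-0.829,0,0,0,0,-0.5],[-0.57,-0.829,0,0,0,0,-0.5]]]' 60
python3 -m handwheel '[[[0,0,0.5,0,0,-0.291,-0.5],[0,0,0.5,0,0,-0.291,-0.5],[0,0,0.5,0,0,-0.291,-0.5],[0,0,0.5,0,0,-0.291,-0.5],[0,0,0,0,0,0,-0.5]]]'
python3 - <<'E'
from h import *
from cell import r,read_camera
s=r.sense();print(s["tcp_pos"],s["joints"].round(2))
c=read_camera("scene")
def f(q): return ((q-[250,150])*7).round(0)
P=s["tcp_pos"]
print("bar exp",f(proj(c,[.5108,.0107,.091])),"under tool",f(proj(c,[P[0],P[1],.091])))
cv2.imwrite("pics/s4.png",cv2.resize(c["img"][150:230,250:350],None,fx=7,fy=7)[:,:,::-1])
E
```

```text
t: 19.68
tcp_pos: [0.5107, 0.0117, 0.1983]
tcp_rot: [-0.0, 0.95, -0.311, 0.0]
contact_force: [0.3, -0.2, 0.6]
grip_width: 0.0699
gripper_force: 0.0
t: 20.3
tcp_pos: [0.5102, 0.0107, 0.1375]
tcp_rot: [-0.0, 1.0, -0.012, -0.001]
contact_force: [0.9, -0.7, 0.5]
grip_width: 0.0699
gripper_force: 0.0
[0.51018812 0.01073272 0.13750532] [-0.07  0.38  1.83 -0.    0.93  1.52]
bar exp [313. 289.] under tool [312. 288.]
```

View pics/s4.png

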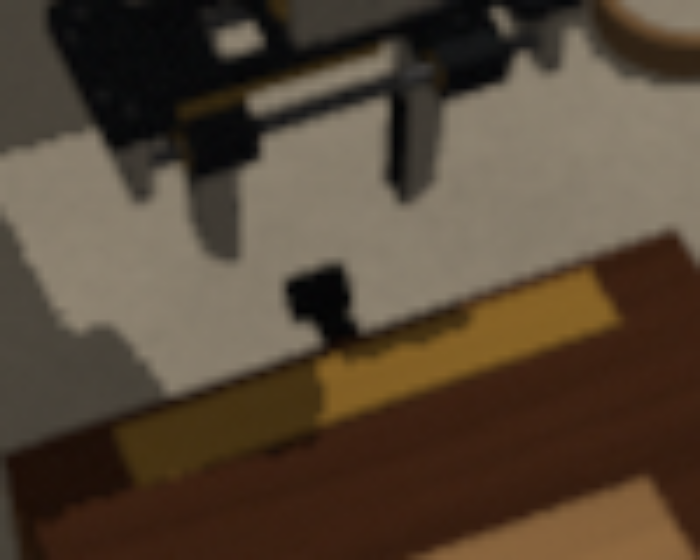

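The bar is at crop (322,290), within about 2 mm of the expected (313,289). Going down and pinching it.

```bash
python3 -m handwheel '[[[0,-0.03,0.5,0,0,0,-0.5],[0,0,0.5,0,0,0,-0.5],[0,0,0.5,0,0,0,-0.5],[0,0,0.5,0,0,0,-0.5],[0,0,0.18,0,0,0,-0.5],[0,0,0,0,0,0,0],[0,0,0,0,0,0,0.3],[0,0,0,0,0,0,0.5],[0,0,0,0,0,0,1],[0,0,0,0,0,0,1],[0,0,0,0,0,0,1],[0,0,0,0,0,0,1]]]' 50
python3 - <<'E'
import numpy as np
# handle arc about hinge (.7857, .086): start vector (-.275,+.005)
p=None
for i,th in enumerate(np.linspace(0,.6,11)):
    c,s=np.cos(th),np.sin(th); x=-.275*c+.005*s; z=.275*s+.005*c
    if p: print(round(th,3),"tool dx,dz units",round((x-p[0])/.03,3),round(-(z-p[1])/.03,3))
    p=(x,z)
E
```

```text
t: 21.85
tcp_pos: [0.5108, 0.0121, 0.0726]
tcp_rot: [-0.0, 1.0, -0.011, 0.0]
contact_force: [-0.8, 4.8, 0.7]
grip_width: 0.0236
gripper_force: 50.0
0.06 tool dx,dz units 0.026 -0.549
0.12 tool dx,dz units 0.059 -0.547
0.18 tool dx,dz units 0.092 -0.542
0.24 tool dx,dz units 0.124 -0.536
0.3 tool dx,dz units 0.156 -0.527
0.36 tool dx,dz units 0.188 -0.517
0.42 tool dx,dz units 0.218 -0.505
0.48 tool dx,dz units 0.248 -0.491
0.54 tool dx,dz units 0.277 -0.475
0.6 tool dx,dz units 0.305 -0.458
```

```bash
python3 -m handwheel '[[[0.013,-0.03,-0.275,0,0,0,1],[0.013,0,-0.275,0,0,0,1],[0.03,0,-0.274,0,0,0,1],[0.03,0,-0.274,0,0,0,1],[0.046,0,-0.271,0,0,0,1],[0.046,0,-0.271,0,0,0,1],[0.062,0,-0.268,0,0,0,1],[0.062,0,-0.268,0,0,0,1],[0.078,0,-0.264,0,0,0,1],[0.078,0,-0.264,0,0,0,1],[0.094,0,-0.259,0,0,0,1],[0.094,0,-0.259,0,0,0,1]]]'
python3 -m handwheel '[[[0.109,0,-0.252,0,0,0,1],[0.109,0,-0.252,0,0,0,1],[0.124,0,-0.246,0,0,0,1],[0.124,0,-0.246,0,0,0,1],[0,0,0,0,0,0,1],[0,0,0,0,0,0,1]]]'
python3 - <<'E'
from h import *
from cell import r,read_camera
s=r.sense();P=s["tcp_pos"]+[0,0,.019];print(P,s["contact_force"],s["ft_torque"])
v=P-[.7857,0,.086];print("theta",np.arctan2(v[2],-v[0])-.018,np.hypot(v[0],v[2]))
o=[]
for n,x,y in(("scene",340,150),("top",185,140)):
    c=read_camera(n);np.savez(n+"3.npz",**c)
    o.append(cv2.resize(c["img"][y:y+90,x:x+66],None,fx=6,fy=6,interpolation=2))
cv2.imwrite("pics/s5.png",np.hstack(o)[:,:,::-1])
E
```

```text
t: 23.35
tcp_pos: [0.5298, 0.0118, 0.1692]
tcp_rot: [0.0, 1.0, -0.011, -0.001]
contact_force: [5.2, -3.7, -9.7]
grip_width: 0.0234
gripper_force: 50.0
t: 24.1
tcp_pos: [0.5435, 0.0115, 0.1988]
tcp_rot: [0.0, 1.0, -0.011, -0.001]
contact_force: [0.6, -4.7, -9.1]
grip_width: 0.0234
gripper_force: 50.0
[0.54353527 0.01146314 0.21775221] [ 0.56416133 -4.69049131 -9.13303464] [-0.87562237  0.25593877  0.03783896]
theta 0.4802715288798438 0.2756853304886337
```

View pics/s5.png

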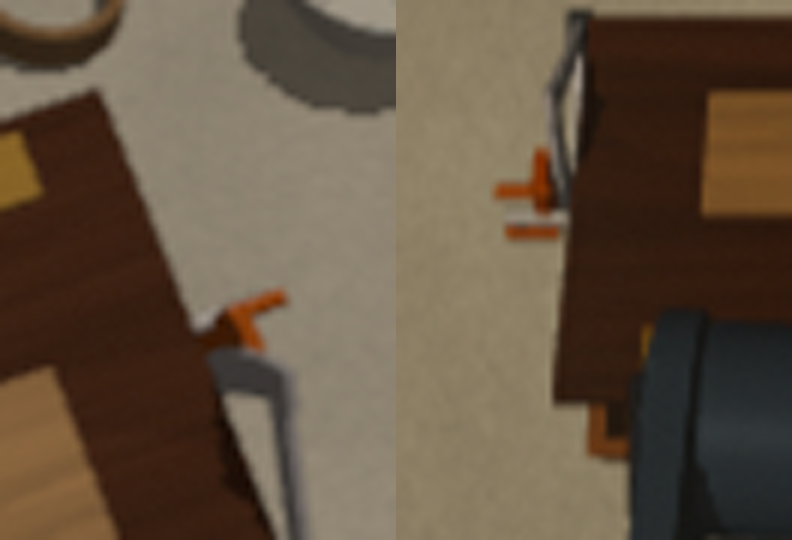

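The lid is at about 0.48 rad. In top the pegs are at crop rows 191 and 233 (px v of about 171.8 and 178.8), with the white pointer between them at about 213, so it is already near. Intersecting rays with the pointer circle (132 mm about the hinge) gives the angles.

```bash
cat > ang.py <<'E'
from h import *
from scipy.optimize import brentq
yaw=np.radians(-1.3);E=np.array([[np.cos(yaw),np.sin(yaw),0],[-np.sin(yaw),np.cos(yaw),0],[0,0,1]])
H=np.array([.7857,.0045,.086])
def ang(c,u,v):
    o,d=ray(c,u,v);o=E@(o-H);d=E@d
    a=d[0]**2+d[2]**2;b=o[0]*d[0]+o[2]*d[2];k=o[0]**2+o[2]**2-.132**2
    D=b*b-a*k
    out=[]
    for t in((-b-np.sqrt(max(D,0)))/a,(-b+np.sqrt(max(D,0)))/a):
        X=o+t*d; out.append((round(np.arctan2(X[2],-X[0]),3),round(X[1],3)))
    return D>0,out
E
python3 - <<'E'
from ang import *
T=dict(np.load("top3.npz"));S=dict(np.load("scene3.npz"))
im=T["img"].astype(float)
print(T["img"][168:184,201:213].sum(2)); 
w=im[:,:,0]-im[:,:,2]-40; 
for col in range(201,212):
    print(col,[ (round((np.clip(w[a:b,col],0,None)*np.arange(a,b)).sum()/max(np.clip(w[a:b,col],0,None).sum(),1),2),int(np.clip(w[a:b,col],0,None).sum())) for a,b in((169,175),(176,182))])
for n,u,v in(("up",(500-396)/6+185,171.5),("low",(512-396)/6+185,178.5),("ptr",(510-396)/6+185,175)):
    print(n,ang(T,u,v))
print("scene up tip",ang(S,284/6+340,297/6+150))
E
```

```text
[[379 383 380 378 376 373 316 200 171 139 284 216]
 [382 377 374 373 371 367 294 190 168 119 222 234]
 [348 305 297 293 293 292 229 179 170 115 149 258]
 [313 235 228 225 224 225 186 176 189 139 130 217]
 [290 229 224 222 223 228 205 161 167 127 105 165]
 [336 316 311 312 311 319 275 159 137  99  90 152]
 [375 368 341 338 339 341 317 178 143 114 120 162]
 [375 372 367 373 378 378 374 285 232 231 316 325]
 [374 372 384 393 391 392 396 362 338 341 392 392]
 [373 368 301 282 266 265 285 282 271 270 282 282]
 [376 368 255 203 186 187 199 200 195 193 205 238]
 [376 373 294 231 227 227 229 231 229 225 235 280]
 [381 373 349 320 316 314 317 319 313 315 319 337]
 [374 375 377 372 370 365 362 367 368 368 370 364]
 [374 372 376 374 373 367 364 369 372 369 373 368]
 [374 372 371 371 370 369 367 367 367 373 379 369]]
201 [(np.float64(171.48), 112), (np.float64(179.0), 3)]
202 [(np.float64(171.41), 192), (np.float64(178.57), 7)]
203 [(np.float64(171.38), 202), (np.float64(178.32), 99)]
204 [(np.float64(171.39), 198), (np.float64(178.37), 138)]
205 [(np.float64(171.4), 197), (np.float64(178.48), 114)]
206 [(np.float64(171.4), 197), (np.float64(178.47), 112)]
207 [(np.float64(171.02), 268), (np.float64(178.36), 137)]
208 [(np.float64(171.07), 392), (np.float64(178.37), 131)]
209 [(np.float64(171.15), 428), (np.float64(178.4), 126)]
210 [(np.float64(171.52), 145), (np.float64(178.45), 121)]
211 [(np.float64(0.0), 0), (np.float64(178.42), 120)]
up (np.True_, [(np.float64(0.664), np.float64(0.183)), (np.float64(-0.94), np.float64(0.219))])
low (np.True_, [(np.float64(0.388), np.float64(0.183)), (np.float64(-0.63), np.float64(0.206))])
ptr (np.True_, [(np.float64(0.54), np.float64(0.18)), (np.float64(-0.799), np.float64(0.211))])
scene up tip (np.True_, [(np.float64(0.755), np.float64(0.183)), (np.float64(0.287), np.float64(0.213))])
```

```bash
python3 -m handwheel '[[[0.065,0,-0.12,0,0,0,1],[0.066,0,-0.12,0,0,0,1],[0.068,0,-0.118,0,0,0,1],[0,0,0,0,0,0,1],[0,0,0,0,0,0,1],[0,0,0,0,0,0,1]]]'
python3 - <<'E'
from ang import *
from cell import r,read_camera
s=r.sense();P=s["tcp_pos"]+[0,0,.019];v=P-[.7857,0,.086];th=np.arctan2(v[2],-v[0])-.018;print("theta",th,np.hypot(v[0],v[2]),s["contact_force"])
T0=dict(np.load("top0.npz"));T3=dict(np.load("top3.npz"));T4=read_camera("top");np.savez("top4.npz",**T4)
S4=read_camera("scene");np.savez("scene4.npz",**S4)
for t,T,(a,b) in((0,T0,(181,189)),(.48,T3,(173,178)),(th,T4,(171,178))):
    im=T["img"].astype(int); 
    print("b-0.6r white map");print((im[a:b,202:213,2]*1.0-.62*im[a:b,202:213,0]).round(0).astype(int))
    X=lambda z0:H+E.T@np.array([-.132*np.cos(t)+z0*np.sin(t),.183,.132*np.sin(t)+z0*np.cos(t)])
    print("pred v z0=0",proj(T,X(0)).round(2),"z0=6mm",proj(T,X(.006)).round(2))
    pk=[proj(T,H+E.T@np.array([-.132*np.cos(m),.183,.132*np.sin(m)])).round(2)[1] for m in(.5-.129,.5+.129,.53-.129,.53+.129)];print("pegs pred m=.5,.53",pk)
E
```

```text
t: 24.95
tcp_pos: [0.5494, 0.0113, 0.2093]
tcp_rot: [0.0, 1.0, -0.011, -0.001]
contact_force: [1.8, -5.7, -10.2]
grip_width: 0.0238
gripper_force: 50.0
theta 0.5240577475766397 0.27578484970207523 [  1.82088654  -5.65802986 -10.24779414]
b-0.6r white map
[[13 14 12 13 12 12 12 13 12 13 13]
 [12 13 12 13 16 19 19 18 19 19 19]
 [12 13 12 13 20 26 28 27 27 26 26]
 [12 12 12 13 16 19 20 20 19 20 18]
 [12 13 12 12 11 13 12 11 13 12 12]
 [12 13 14 12 12 12 12 12 12 12 12]
 [12 12 13 13 11 12 12 11 13 13 12]
 [12 12 13 12 13 12 13 13 14 13 12]]
pred v z0=0 [206.9  183.24] z0=6mm [206.58 183.04]
pegs pred m=.5,.53 [np.float64(178.83), np.float64(172.54), np.float64(178.23), np.float64(171.65)]
b-0.6r white map
[[ -5  -5  -4  -5  -5 -19 -48 -56 -32 -15  10]
 [ 13  12  14  13  14   5 -37 -51 -31  -9   8]
 [ 15  20  22  23  25  22  -8 -26 -17  17  21]
 [ 15  22  26  27  27  27  16   9  11  25  27]
 [ 13  -2  -5   6   6  -4  -2  -1   0  -1  11]]
pred v z0=0 [203.59 176.48] z0=6mm [203.29 175.4 ]
pegs pred m=.5,.53 [np.float64(178.83), np.float64(172.54), np.float64(178.23), np.float64(171.65)]
b-0.6r white map
[[-66 -70 -69 -71 -70 -73 -78 -81 -49  -8  16]
 [-59 -65 -65 -65 -64 -59 -65 -70 -43 -12  11]
 [ -5  -8  -8  -8  -6 -18 -46 -49 -23  -4  11]
 [ 15  27  28  28  28  21 -18 -22   3  23  27]
 [ 14  30  31  32  32  31  12  10  20  31  31]
 [ 14  18  19  19  21  20   2  -3   0  11  19]
 [ 12 -18 -25 -23 -22 -25 -44 -48 -49 -43   0]]
pred v z0=0 [203.31 175.4 ] z0=6mm [203.02 174.24]
pegs pred m=.5,.53 [np.float64(178.83), np.float64(172.54), np.float64(178.23), np.float64(171.65)]
```

```bash
python3 -m handwheel '[[[-0.04,0,0.072,0,0,0,1],[-0.04,0,0.072,0,0,0,1],[0,0,0,0,0,0,1],[0,0,0,0,0,0,1],[0,0,0,0,0,0,1],[0,0,0,0,0,0,1]]]'
python3 - <<'E'
from ang import *
from cell import r,read_camera
s=r.sense();P=s["tcp_pos"]+[0,0,.019];v=P-[.7857,0,.086];th=np.arctan2(v[2],-v[0])-.018;print("theta",th,s["contact_force"])
ims=[];
for i in range(4): T=read_camera("top");ims.append(T["img"].astype(float))
im=np.mean(ims,0)
m=(im[168:183,203:207,2]-.62*im[168:183,203:207,0]).mean(1)
for y,q,g in zip(range(168,183),m,im[168:183,203:207].mean(1)):print(y,q.round(0),g.round(0))
a,S=[],read_camera("scene")
t=cv2.resize(T["img"][155:195,190:225],None,fx=12,fy=12,interpolation=2);u=cv2.resize(S["img"][180:220,360:395],None,fx=12,fy=12,interpolation=2)
cv2.imwrite("pics/s6.png",np.hstack([t,u])[:,:,::-1]);np.savez("scene5.npz",**S)
E
```

```text
t: 25.8
tcp_pos: [0.5472, 0.0114, 0.2054]
tcp_rot: [0.0, 1.0, -0.011, -0.0]
contact_force: [-0.8, -5.7, -6.9]
grip_width: 0.0237
gripper_force: 50.0
theta 0.5076609113490885 [-0.76630591 -5.72828131 -6.91333579]
168 14.0 [143. 131. 103.]
169 13.0 [141. 128. 101.]
170 -15.0 [131.  96.  66.]
171 -70.0 [142.  66.  17.]
172 -62.0 [135.  66.  22.]
173 -4.0 [132. 106.  78.]
174 23.0 [140. 130. 110.]
175 33.0 [146. 139. 124.]
176 25.0 [133. 123. 107.]
177 -25.0 [130.  83.  56.]
178 -72.0 [142.  65.  16.]
179 -36.0 [126.  77.  42.]
180 5.0 [129. 111.  85.]
181 14.0 [141. 128. 102.]
182 13.0 [142. 129. 102.]
```

View pics/s6.png

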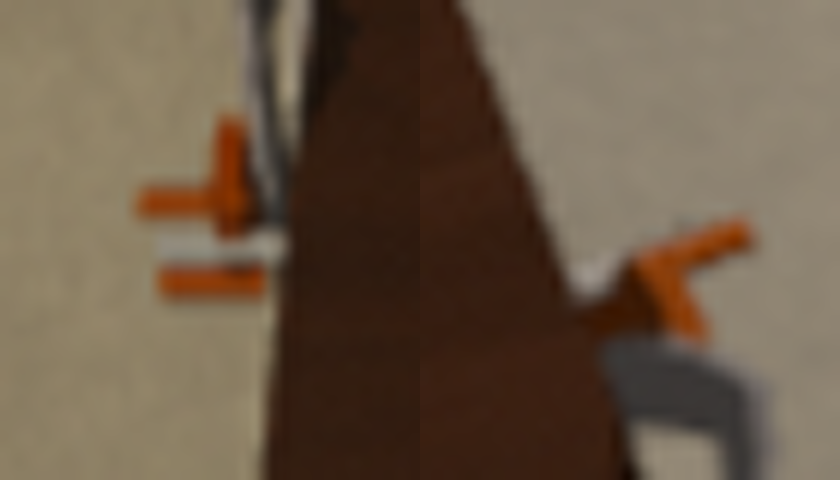

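Top shows the white pointer between the pegs (pegs at rows 171.4 and 178.3, pointer at about 175.2). After allowing for the arc, the midpoint is at about 175.1. A last nudge of +0.005 rad, then hold still.

```bash
python3 -m handwheel '[[[0.022,0,-0.04,0,0,0,1],[0,0,0,0,0,0,1],[0,0,0,0,0,0,1],[0,0,0,0,0,0,1],[0,0,0,0,0,0,1],[0,0,0,0,0,0,1],[0,0,0,0,0,0,1],[0,0,0,0,0,0,1]]]'
python3 - <<'E'
from cell import order,r
import numpy as np
s=r.sense();v=s["tcp_pos"]+[0,0,.019]-np.array([.7857,0,.086]);print(np.arctan2(v[2],-v[0])-.018,abs(s["dq"]).max())
print(order.hand_in())
E
```

```text
t: 27.05
tcp_pos: [0.5479, 0.0114, 0.2065]
tcp_rot: [0.0, 1.0, -0.011, -0.0]
contact_force: [-0.0, -5.1, -7.9]
grip_width: 0.0235
gripper_force: 50.0
0.5123666129729342 0.000751510917551087
the job is handed in; nothing more can be done
None
```

The trim is rubbed in one pass with the foot about half-way in, the press stands back on its cork disc, and I handed in at about 27 s while holding the lid still at about 0.51 rad, the pointer midway between the pegs to within about 0.015 rad by my measurement; no verdict came back.

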